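# Find the full bottle by weight and stand it on the fold-down ledge

## Task

First fold the hinged ledge on the stand all the way down so that it lies level. Then lift the three look-alike white bottles with blue caps that stand right of it, one by one, to feel which is full, and set only that one gently down, upright, in the middle of the ledge; leave the two empty ones standing on the bench within a few centimetres of where they were, and do not disturb the other things.

Things in the scene. Friction and masses are not known exactly. Their poses are not given: they have to be found in the camera images.
- bottle_a_mid (a point): one of three look-alike closed opaque white plastic bottles, standing to the right of the ledge stand: body 64 mm across; blue screw cap 45 mm across, its side 129 to 150 mm above the foot; 150 mm tall in all. An empty one weighs about 0.12 kg, the full one about 0.58 kg (each within 15 percent); nothing else tells them apart. This point: on the axis half-way up, 75 mm above the foot; z up the axis.
- bottle_b_mid (a point): one of three look-alike closed opaque white plastic bottles, standing to the right of the ledge stand: body 64 mm across; blue screw cap 45 mm across, its side 129 to 150 mm above the foot; 150 mm tall in all. An empty one weighs about 0.12 kg, the full one about 0.58 kg (each within 15 percent); nothing else tells them apart. This point: on the axis half-way up, 75 mm above the foot; z up the axis.
- bottle_c_mid (a point): one of three look-alike closed opaque white plastic bottles, standing to the right of the ledge stand: body 64 mm across; blue screw cap 45 mm across, its side 129 to 150 mm above the foot; 150 mm tall in all. An empty one weighs about 0.12 kg, the full one about 0.58 kg (each within 15 percent); nothing else tells them apart. This point: on the axis half-way up, 75 mm above the foot; z up the axis.
- stand_hinge (a point): middle of the ledge's hinge line, 80 mm above the bench, on a fixed stand (foot plate 150 x 170 x 10 mm; grey upright plate 140 mm wide, front face 12 mm and rear face 22 mm behind the hinge line, top edge 165 mm above the bench). x points from front to rear, y along the hinge, z up; the ledge folds down towards -x
- ledge_edge (a point): middle of the ledge's free edge (aluminium plate 140 mm wide, 6 mm thick), 125 mm from the hinge line. Folded up, it stands about 205 mm above the bench, 40 mm above the upright plate behind it, so a fingertip can reach down behind it and push it forward
- ledge_mid (a point): middle of the ledge's bearing face (thin black rubber mat), 70 mm from the hinge line; down, the face looks up, 80 mm above the bench; folded up, it looks to the rear
- ledge (a joint): fold angle of the ledge (rad): 0 folded up against the stand; 1.57 down and level on its stop, where it carries a full bottle. Damped hinge: stays put up to about 0.15 rad; pushed past 0.4 rad it sinks down by itself in about 2 s
- wash_bottle: bystander: white squeeze bottle with red pointed cap, 68 mm across, 150 mm tall; origin at the centre of its foot, z up
- beaker: bystander: clear plastic beaker, 78 x 88 mm, 94 mm tall; origin at the centre of its foot, z up
- tape_roll: bystander: roll of masking tape lying flat, 104 mm across, 25 mm high; origin at the centre of its underside, z up
Not all that is in view belongs to the job. What is shaped like the part that bears bottle_a_mid but black or purple is not meant.

How it is judged:
On the way, in this order (a step that is already met when the one before it is completed fails the run):
1. the ledge is folded fully down while all three bottles still stand on the bench (value of joint ledge above 1.5 rad and height (world z) of each of bottle_a_mid, bottle_b_mid, bottle_c_mid below 0.085 m), for 0.2 s.
2. a bottle is lifted clear of the bench (height (world z) of any of bottle_a_mid, bottle_b_mid, bottle_c_mid above 0.095 m), for 0.1 s.
At the end, for the whole second after the job is handed in: The ledge is down and level (above 1.5 rad); the full bottle stands upright (within 0.1 rad) and at rest on it, pressing on it with over 3.3 N, its axis within 30 mm of the ledge's middle; the two empty bottles stand upright and at rest on the bench, each within 50 mm of where it stood at the start (value of joint ledge above 1.5 rad and angle between each of bottle_a_mid, bottle_b_mid, bottle_c_mid's own z axis and vertical below 0.1 rad and linear speed of each of bottle_a, bottle_b, bottle_c below 0.02 m/s and ((horizontal distance between bottle_a_mid and ledge_mid below 0.03 m and height (world z) of bottle_a_mid between 0.147 and 0.163 m and contact force between bottle_a and ledge above 3.3 N and distance of each of bottle_b_mid, bottle_c_mid from where it was at the start of the episode below 0.05 m) or (horizontal distance between bottle_b_mid and ledge_mid below 0.03 m and height (world z) of bottle_b_mid between 0.147 and 0.163 m and contact force between bottle_b and ledge above 3.3 N and distance of each of bottle_a_mid, bottle_c_mid from where it was at the start of the episode below 0.05 m) or (horizontal distance between bottle_c_mid and ledge_mid below 0.03 m and height (world z) of bottle_c_mid between 0.147 and 0.163 m and contact force between bottle_c and ledge above 3.3 N and distance of each of bottle_a_mid, bottle_b_mid from where it was at the start of the episode below 0.05 m))); the robot touches nothing.
It fails at once if a bottle is banged or dropped on the ledge (over 40 N) (contact force between any of bottle_a, bottle_b, bottle_c and ledge above 40 N).
It fails at once if a bottle is knocked over (angle between any of bottle_a_mid, bottle_b_mid, bottle_c_mid's own z axis and vertical above 0.6 rad).
It fails at once if a bystander is pushed more than 30 mm or tipped (distance of any of wash_bottle, beaker, tape_roll from where it was at the start of the episode above 0.03 m or angle between any of wash_bottle, beaker, tape_roll's own z axis and vertical above 0.3 rad).
It also fails if it takes over 72 s, if anything falls off the work surface, if the arm or the gripper's body presses on something with over 40 N, if the wrist force passes 120 N, or if a joint passes its speed limit or range.

## Robot

A 6-joint arm with a two-finger parallel gripper is mounted at the origin on a cart in front of the work surface, level with it; the furniture and walls round the work are solid. World frame = base frame: x ahead of the robot, y to its left, z up, the work surface at z = 0. Lengths are in m, angles in rad, forces in N, time in s.
With the tool pointing down it reaches from about 0.425 to 1.125 m from the base axis. Payload 14.9 kg.
Tool frame: the origin (TCP) lies between the finger pads; the fingertips stand 25 mm ahead of it and the grasp point (between the pads) lies 6 mm ahead of it; z points along the fingers, y is the direction in which the jaws open and shut (so a half turn about z gives the same grasp; the last joint's range is limited). The gripper opens to 91 mm and grips with 3 to 60 N. Pads are 32 mm wide; open, the fingers measure 118 mm over their backs; the gripper's body (76 mm by 178 mm) begins 60 mm behind the grasp point.
Start: joints at [-1.354, 0.379, 1.734, -0, 1.028, -0.033], TCP at [0.173, -0.678, 0.239] pointing down, gripper open.
Joint ranges: [-2.77, 2.77], [-0.74, 2.19], [0, 2.66], [-1.06, 4.2], [0.31, 2.87], [-3.08, 3.08]. Speed limits (rad/s): [1.89, 1.89, 2.39, 3.14, 3.14, 3.14].

## Interface

Orientations are given as a unit quaternion [w, x, y, z].
In Python, from station import observe, snapshot, get_calibration, hand_in gives the robot as it stands. The module is installed in compiled form; this text tells all that it offers.
- The arm moves only by the tool send_rows, never from a script. Its argument "steps" is a list of rows, each an object with "linear": the shift along the tool's x, y, z in cm, a list of three; "delta_rot": the turn, a rotation vector about the tool's x, y, z in degrees, a list of three; "grip": the finger opening in cm, from 0 to 9.12. In form: [{"linear": [x, y, z], "delta_rot": [wx, wy, wz], "grip": grip}, ...]. A call has 1 to 12 rows; each row is the pose to reach, as a shift and turn from the pose commanded when the call began, along the tool's axes at that moment; what a row does not reach only later rows make up. A row lasts 1/10 s, in which the tool goes at most 50 mm and 8.59 degrees, less where a joint would pass 70% of its speed; a pose out of reach is approached as far as the arm can. A call with a gripper value outside its range is refused whole. The fingers move at their own pace and stop on an object; "squeeze" is the grip in N (left out, the last holds). Time passes only in rows, so rows that repeat a pose let the fingers close. It gives the time, the measured TCP pose, the force and the opening at its end, in the units of the state.
- observe(): the state, without advancing time (a new reading comes with each control period).
- snapshot(name): name is "scene" or "side" or "wrist"; returns (picture, depth): 420x560x3 uint8, red, green, blue; 420x560 float32, m along the optical axis (not along the pixel's ray), 0 where there is no reading.
- get_calibration(name): a dict with "vertical_fov" (degrees; the focal length in pixels is half the picture's height over the tangent of half this angle, whatever the lens; pixels are square), "cx", "cy" (the principal point, pixels), "R" (3x3) and "t" (3): a world point X has camera coordinates R X + t; the wrist camera has in their place "tool_from_camera" (4x4, takes a point from camera to tool coordinates, whose origin is the TCP and whose axes are the flange's). Camera axes: x right, y down, z forward; pixel columns grow to the right and rows downward; lengths in m; the calibration is good to about 2 mm. A picture is of the moment at which its call begins: read the wrist's pose just before it. get_calibration takes no time and is no camera call.
- hand_in(): hands the job in, once; it reports no verdict.
The state is a dict: "clock": time; "joint_positions": joint angles; "dq": joint speeds; "effort": joint torques, N m; "tool_pos": TCP position; "eef_rot": TCP orientation; "ft_force": force on the tool from outside, world axes, zero at the start; "moment": the same for the moment, N m; "width": opening from 0.0 (shut) to 1.0 (fully open).
Only numpy, scipy, OpenCV 4.12 (cv2) and the standard library are available. Lean on these libraries where they do the work, as an engineer would, in place of code of your own. Each camera call takes 0.05 s, during which the arm holds its last target. There are 200 camera calls.

## Working session

There is one attempt and no reset: what is moved stays moved. The work goes in short steps, Python scripts to look and compute and a tool call to move; the robot and the scene stay as the last step left them, time stands still between calls to the robot, and variables do not carry over. Pictures are saved under pics/ and viewed, on a budget of 10 in all, crops included, one or two more only if the job needs it, and the job is handed in when it is done.

Besides the shell and the picture viewer there is one more tool, called after "Call:" as name([rows], argument=value, ...), one row to a line, values as JSON. send_rows: Moves the arm, as the interface text tells. Its arguments: {"type":"object","properties":{"steps":{"type":"array"},"squeeze":{"type":"number"}},"required":["steps"]}

```bash
mkdir -p pics; cat > h.py <<'E'
import numpy as np, cv2
from station import observe, snapshot, get_calibration
from scipy.spatial.transform import Rotation as Ro
def cloud(name):
    s=observe(); im,d=snapshot(name); c=get_calibration(name)
    f=im.shape[0]/2/np.tan(np.radians(c["vertical_fov"])/2)
    v,u=np.mgrid[:im.shape[0],:im.shape[1]]
    P=np.stack([(u-c["cx"])/f*d,(v-c["cy"])/f*d,d],-1)
    if "R" in c: W=(P-np.array(c["t"]))@np.array(c["R"])
    else:
        T=np.array(c["tool_from_camera"]); q=np.array(s["eef_rot"])
        W=(P@T[:3,:3].T+T[:3,3])@Ro.from_quat(q[[1,2,3,0]]).as_matrix().T+np.array(s["tool_pos"])
    W[d==0]=np.nan
    return im,d,W
E
python3 - <<'E'
from h import *
print(observe())
ims=[]
for n in("scene","side"):
    im,d,W=cloud(n); np.savez(n,im=im,W=W); ims.append(im)
    c=get_calibration(n); print(n,c)
    cv2.imwrite(f"pics/{n}.png",cv2.resize(im[:,:,::-1],(800,600)))
E
```

```text
{'clock': 0.0, 'joint_positions': array([-1.35427385e+00,  3.79395991e-01,  1.73473090e+00, -1.61897084e-05,
        1.02846328e+00, -3.33333791e-02]), 'dq': array([-8.17612453e-04, -8.54147910e-04,  1.73291143e-03, -5.30448688e-04,
        6.88407757e-05, -1.56083498e-03]), 'effort': array([ 9.57996199e-04, -7.63727689e+01, -4.34372663e+01,  6.50466350e-02,
        4.23980481e-02, -3.87231307e-05]), 'tool_pos': array([ 0.17298236, -0.67794796,  0.23832173]), 'eef_rot': array([-4.96034869e-04,  9.92206006e-01,  1.24607357e-01, -5.25219654e-05]), 'ft_force': array([-0.88225318, -0.45040852, -0.46458448]), 'moment': array([0.02556271, 0.00224278, 0.02197745]), 'width': 1.0018828738710277}
scene {'vertical_fov': 50.768000135425794, 'cx': 274.28378912713873, 'cy': 206.47572089945226, 'R': array([[ 0.56686969, -0.82380538,  0.00185846],
       [-0.31398135, -0.21813864, -0.92402989],
       [ 0.7616262 ,  0.52322102, -0.38231571]]), 't': array([-0.25183375,  0.34097823,  1.35311277])}
side {'vertical_fov': 56.18946100145578, 'cx': 284.91627101690165, 'cy': 208.9685593340702, 'R': array([[-0.98090149, -0.19449917,  0.00152744],
       [-0.09463473,  0.47037326, -0.87737863],
       [ 0.16993095, -0.86076656, -0.47979621]]), 't': array([0.5272    , 0.14105379, 1.40613665])}
```

View pics/scene.png

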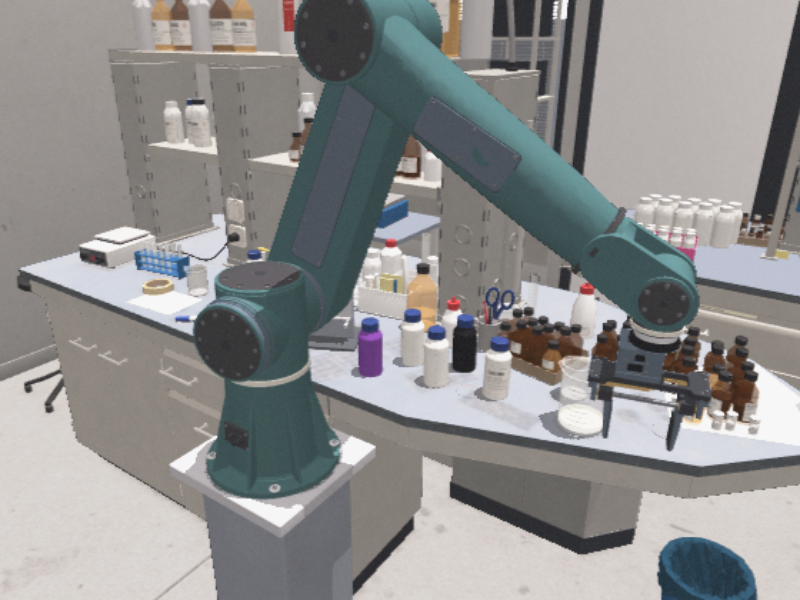

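View pics/side.png

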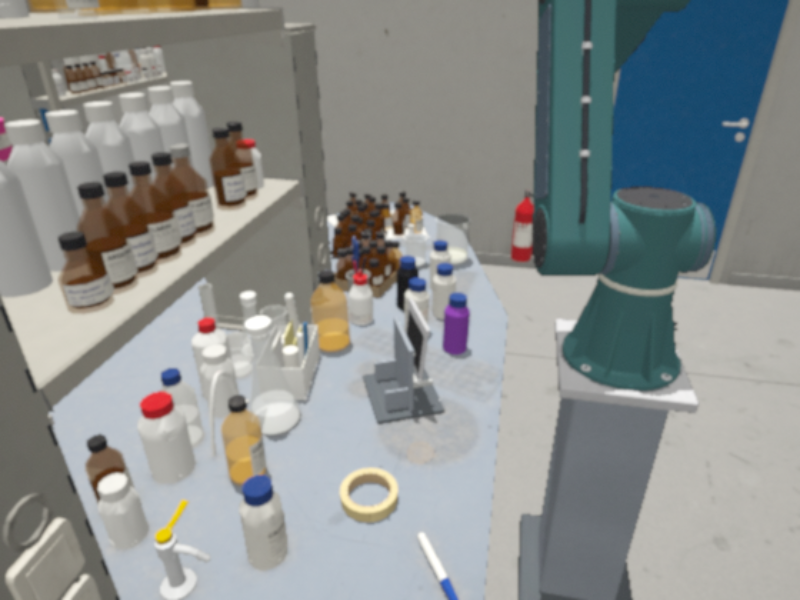

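The scene view shows the white, blue-capped bottles at about (412,338), (436,357) and (498,368), with purple and black decoys at (370,347) and (465,343). The stand is at about (335,325), half hidden behind the arm. The side view shows the stand at (405,370), with the ledge folded up. Next I'll build a top-down height map from both clouds.

```bash
python3 - <<'E'
from h import *
C=[];A=[]
for n in("scene","side"):
    z=np.load(n+".npz"); im,W=z["im"],z["W"]
    hsv=cv2.cvtColor(im,cv2.COLOR_RGB2HSV)
    ok=np.isfinite(W[...,2])&(W[...,0]>.2)&(W[...,0]<1.1)&(abs(W[...,1])<.9)
    m=ok&(hsv[...,0]>105)&(hsv[...,0]<128)&(hsv[...,1]>120)&(W[...,2]>.1)&(W[...,2]<.18)
    k,l,st,ce=cv2.connectedComponentsWithStats(m.astype(np.uint8))
    for i in range(1,k):
        if st[i,4]>15:
            p=W[l==i]; print(n,st[i],"med",np.median(p,0).round(3),"lo",np.percentile(p,3,0).round(3),"hi",np.percentile(p,97,0).round(3))
    C.append(im[ok]);A.append(W[ok])
A=np.vstack(A);C=np.vstack(C)
# top map: x up .2..1.1, y left .5..-.8 at 1.6px/mm*... 600px
k=A[:,2]<.3;A=A[k];C=C[k];o=np.argsort(A[:,2]);A=A[o];C=C[o]
S=600
M=np.zeros((600,800,3),np.uint8)
r=((1.1-A[:,0])*S+20).astype(int);c=((.55-A[:,1])*S).astype(int)
g=(r>=1)&(r<599)&(c>=1)&(c<799)
for a in(0,1):
  for b in (0,1): M[r[g]+a,c[g]+b]=C[g][:,::-1]
for x in np.arange(.2,1.11,.1): cv2.putText(M,f"{x:.1f}",(0,int((1.1-x)*S+20)),0,.4,(0,255,255),1);cv2.line(M,(0,int((1.1-x)*S+20)),(799,int((1.1-x)*S+20)),(0,90,90),1)
for y in np.arange(-.7,.51,.1): cv2.putText(M,f"{y:.1f}",(int((.55-y)*S),595),0,.4,(0,255,255),1);cv2.line(M,(int((.55-y)*S),0),(int((.55-y)*S),599),(0,90,90),1)
cv2.imwrite("pics/top.png",M)
# stand points
s=(A[:,0]>.4)&(A[:,0]<.9)&(A[:,1]>-.2)&(A[:,1]<.4)&(A[:,2]>.17)&(A[:,2]<.225)
print("high",len(A[s]));
for p in A[s][::max(1,s.sum()//25)]: print(p.round(3))
E
```

```text
scene [174 175   8   6  36] med [0.62  0.684 0.147] lo [0.603 0.672 0.136] hi [0.646 0.709 0.152]
scene [345 210  10  12  25] med [ 0.722 -0.171  0.121] lo [ 0.712 -0.188  0.105] hi [ 0.73  -0.156  0.145]
scene [284 216  10   9  73] med [ 0.505 -0.023  0.148] lo [ 0.49  -0.039  0.134] hi [ 0.53  -0.001  0.153]
scene [320 220  11  10  81] med [ 0.554 -0.153  0.148] lo [ 0.541 -0.169  0.133] hi [ 0.58  -0.132  0.151]
scene [254 223  10  10  84] med [0.394 0.037 0.148] lo [0.38  0.021 0.132] hi [0.418 0.058 0.152]
scene [300 228  11   9  84] med [ 0.451 -0.128  0.148] lo [ 0.437 -0.144  0.135] hi [ 0.475 -0.107  0.153]
scene [344 236  12  10  96] med [ 0.485 -0.285  0.148] lo [ 0.47  -0.301  0.133] hi [ 0.513 -0.264  0.152]
side [305 169   7   6  37] med [ 0.491 -0.261  0.147] lo [ 0.479 -0.283  0.135] hi [ 0.504 -0.252  0.152]
side [247 171   5  10  31] med [ 0.71  -0.137  0.158] lo [ 0.705 -0.181  0.131] hi [ 0.728 -0.127  0.179]
side [281 180   9   9  73] med [ 0.563 -0.129  0.143] lo [ 0.548 -0.151  0.127] hi [ 0.579 -0.12   0.152]
side [307 185  10   7  60] med [ 0.456 -0.105  0.14
[... 302 characters left out ...]
66] lo [0.882 0.48  0.154] hi [0.907 0.505 0.169]
side [170 333  20  20 308] med [0.625 0.706 0.149] lo [0.608 0.683 0.136] hi [0.644 0.72  0.152]
high 1938
[0.773 0.059 0.17 ]
[0.77  0.183 0.172]
[0.784 0.061 0.174]
[0.707 0.089 0.176]
[0.779 0.195 0.178]
[ 0.771 -0.025  0.179]
[0.464 0.265 0.181]
[ 0.771 -0.083  0.183]
[0.742 0.091 0.185]
[0.456 0.278 0.187]
[0.776 0.028 0.189]
[ 0.894 -0.107  0.19 ]
[0.783 0.189 0.192]
[ 0.77  -0.056  0.194]
[0.775 0.058 0.197]
[0.71  0.098 0.199]
[ 0.774 -0.049  0.201]
[0.481 0.22  0.202]
[0.491 0.201 0.205]
[ 0.83  -0.094  0.207]
[0.895 0.056 0.209]
[0.882 0.06  0.211]
[0.834 0.057 0.215]
[ 0.774 -0.048  0.218]
[0.89  0.057 0.221]
[ 0.781 -0.09   0.225]
```

View pics/top.png

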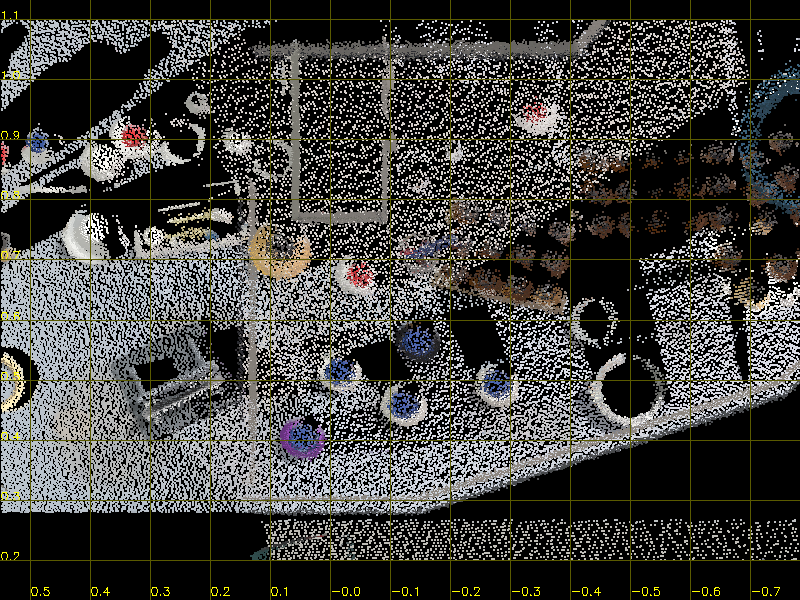

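The top map shows the white bottles at roughly (.515,-.015), (.459,-.12) and (.491,-.277). Black is at (.563,-.145), purple at (.40,.045), and the stand is near (.48,.24). Next I'll fit the caps and the stand planes.

```bash
python3 - <<'E'
from h import *
from scipy.optimize import least_squares
L=[np.load(n+".npz")["W"] for n in("scene","side")]
A=np.vstack([w[np.isfinite(w[...,2])] for w in L])
for n,(x,y) in dict(A=(.515,-.015),B=(.459,-.12),C=(.491,-.277)).items():
  for lab,Q in (("sc",L[0]),("si",L[1]),("both",A)):
    Q=Q[np.isfinite(Q[...,2])]
    r=np.hypot(Q[:,0]-x,Q[:,1]-y)
    out=[]
    for lo,hi,R in((.13,.146,.0225),(.02,.1,.032)):
        p=Q[(r<R+.012)&(Q[:,2]>lo)&(Q[:,2]<hi)]
        if len(p)<8: out.append((len(p),));continue
        s=least_squares(lambda c:np.hypot(*(p[:,:2]-c).T)-R,(x,y),loss="soft_l1",f_scale=.003)
        out.append((s.x.round(4),len(p)))
    print(n,lab,out)
B=A[(A[:,0]>.38)&(A[:,0]<.6)&(A[:,1]>.13)&(A[:,1]<.38)]
for lo,hi in((.17,.215),(.198,.215),(.09,.16)):
    p=B[(B[:,2]>lo)&(B[:,2]<hi)][:,:2]
    p=p[(abs(p-np.median(p,0))<.1).all(1)]
    m=np.median(p,0); _,s,V=np.linalg.svd(p-m,full_matrices=False)
    v=V[0] if V[0][1]>0 else -V[0]
    n=np.array([v[1],-v[0]])   # toward +x rear
    a=(p-m)@v; b=(p-m)@n
    mid=(np.percentile(a,1)+np.percentile(a,99))/2
    print(lo,len(p),"dir",v.round(3),"n",n.round(3),"mid",(m+mid*v).round(4),"len",np.ptp(np.percentile(a,[1,99])).round(3),"thick pct",np.percentile(b,[1,10,25,50,75,90,99]).round(4))
p=B[(B[:,2]>.004)&(B[:,2]<.016)][:,:2]; print("foot",len(p),cv2.minAreaRect((p*1000).astype(np.float32)))
z=B[:,2]; print("max z",np.percentile(z[z<.23],99.7))
im=np.load("side.npz")["im"]; cv2.imwrite("pics/stand.png",cv2.resize(im[200:300,230:330,::-1],(600,600),interpolation=cv2.INTER_CUBIC))
E
```

```text
A sc [(array([ 0.5167, -0.016 ]), 47), (array([ 0.519 , -0.0157]), 291)]
A si [(array([ 0.5154, -0.0162]), 50), (array([ 0.5173, -0.0145]), 108)]
A both [(array([ 0.5161, -0.016 ]), 97), (array([ 0.5183, -0.0151]), 399)]
B sc [(array([ 0.4631, -0.1226]), 49), (array([ 0.4617, -0.1242]), 343)]
B si [(array([ 0.4602, -0.1209]), 42), (array([ 0.4603, -0.1225]), 219)]
B both [(array([ 0.4617, -0.1213]), 91), (array([ 0.4612, -0.1233]), 562)]
C sc [(array([ 0.4969, -0.2799]), 56), (array([ 0.4943, -0.2786]), 378)]
C si [(array([ 0.495 , -0.2792]), 32), (array([ 0.4947, -0.2786]), 80)]
C both [(array([ 0.4964, -0.2795]), 88), (array([ 0.4943, -0.2786]), 458)]
0.17 242 dir [-0.445  0.896] n [0.896 0.445] mid [0.4694 0.2469] len 0.134 thick pct [-0.008  -0.0045 -0.0015  0.0002  0.0017  0.0028  0.0041]
0.198 101 dir [-0.444  0.896] n [0.896 0.444] mid [0.4669 0.2455] len 0.133 thick pct [-0.0053 -0.0035 -0.0014  0.0013  0.0021  0.0029  0.0037]
0.09 598 dir [-0.402  0.915] n [0.915 0.402] mid [0.4908 0.2542] len 0.145 thick pct [-0.023  -0.0191 -0.0161 -0.0117  0.0111  0.0135  0.0152]
foot 1461 ((490.075927734375, 255.81613159179688), (217.99461364746094, 248.44850158691406), 0.0985628068447113)
max z 0.2088026234477796
```

View pics/stand.png

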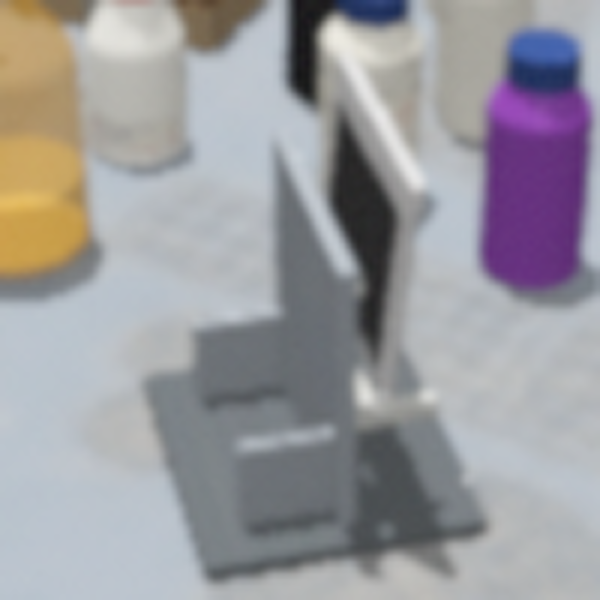

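The crop confirms the ledge is folded up on the robot side, with the upright about 12 mm behind it. I estimate the hinge at (.470,.247), with the rear direction at 26.4° yaw. Moving now: close the fingers and go round the bottles at height.

Call:
send_rows([
  {"linear": [40.5, -18.4, -3.2], "delta_rot": [0, 0, -12.1], "grip": 0},
  {"linear": [40.5, -18.4, -3.2], "delta_rot": [0, 0, -12.1], "grip": 0},
  {"linear": [40.5, -18.4, -3.2], "delta_rot": [0, 0, -12.1], "grip": 0},
  {"linear": [40.5, -18.4, -3.2], "delta_rot": [0, 0, -12.1], "grip": 0},
  {"linear": [40.5, -18.4, -3.2], "delta_rot": [0, 0, -12.1], "grip": 0},
  {"linear": [40.5, -18.4, -3.2], "delta_rot": [0, 0, -12.1], "grip": 0},
  {"linear": [40.5, -18.4, -3.2], "delta_rot": [0, 0, -12.1], "grip": 0},
  {"linear": [40.5, -18.4, -3.2], "delta_rot": [0, 0, -12.1], "grip": 0},
  {"linear": [40.5, -18.4, -3.2], "delta_rot": [0, 0, -12.1], "grip": 0},
  {"linear": [40.5, -18.4, -3.2], "delta_rot": [0, 0, -12.1], "grip": 0},
  {"linear": [40.5, -18.4, -3.2], "delta_rot": [0, 0, -12.1], "grip": 0},
  {"linear": [40.5, -18.4, -3.2], "delta_rot": [0, 0, -12.1], "grip": 0},
])

```text
clock: 1.3
tool_pos: [0.5193, -0.4003, 0.2706]
eef_rot: [-0.0, 0.974, 0.228, -0.0]
ft_force: [-0.3, -1.5, 0.3]
width: 0.006
```

```bash
cat > to.py <<'E'
import sys
from h import *
s=observe(); q=np.array(s["eef_rot"]); R=Ro.from_quat(q[[1,2,3,0]]).as_matrix()
p=np.array(s["tool_pos"]); print("t",round(s["clock"],2),"p",p.round(4),"yaw",np.degrees(np.arctan2(R[1,0],R[0,0])).round(2),"zax",R[:,2].round(3),"F",np.round(s["ft_force"],2),"w",round(s["width"],3),"q6",s["joint_positions"].round(2))
for a in sys.argv[1:]:
    t=np.array(eval(a)); print(a,"->cm",((t-p)@R*100).round(2))
E
python3 to.py "(.510,.267,.26)" "(.510,.267,.207)"
```

```text
t 1.3 p [ 0.5193 -0.4003  0.2706] yaw 26.39 zax [-0.001  0.    -1.   ] F [-0.27 -1.46  0.25] w 0.006 q6 [-0.69  0.28  1.81 -0.    1.06  0.42]
(.510,.267,.26) ->cm [ 28.83 -60.19   1.08]
(.510,.267,.207) ->cm [ 28.83 -60.18   6.38]
```

Call:
send_rows([
  {"linear": [28.8, -60.2, 1], "delta_rot": [0, 0, 0], "grip": 0},
  {"linear": [28.8, -60.2, 1], "delta_rot": [0, 0, 0], "grip": 0},
  {"linear": [28.8, -60.2, 1], "delta_rot": [0, 0, 0], "grip": 0},
  {"linear": [28.8, -60.2, 1], "delta_rot": [0, 0, 0], "grip": 0},
  {"linear": [28.8, -60.2, 1], "delta_rot": [0, 0, 0], "grip": 0},
  {"linear": [28.8, -60.2, 1], "delta_rot": [0, 0, 0], "grip": 0},
  {"linear": [28.8, -60.2, 1], "delta_rot": [0, 0, 0], "grip": 0},
  {"linear": [28.8, -60.2, 1], "delta_rot": [0, 0, 0], "grip": 0},
  {"linear": [28.8, -60.2, 1], "delta_rot": [0, 0, 0], "grip": 0},
  {"linear": [28.8, -60.2, 1], "delta_rot": [0, 0, 0], "grip": 0},
  {"linear": [28.8, -60.2, 1], "delta_rot": [0, 0, 0], "grip": 0},
  {"linear": [28.8, -60.2, 1], "delta_rot": [0, 0, 0], "grip": 0},
])

```text
clock: 2.5
tool_pos: [0.5109, 0.2007, 0.262]
eef_rot: [0.0, 0.974, 0.228, 0.0]
ft_force: [0.4, 0.2, -0.5]
width: 0.005
```

```bash
python3 to.py "(.512,.268,.26)" "(.512,.268,.207)"
```

```text
t 2.5 p [0.5109 0.2007 0.262 ] yaw 26.31 zax [ 0. -0. -1.] F [ 0.37  0.18 -0.49] w 0.005 q6 [ 0.33  0.11  2.03 -0.    1.    1.44]
(.512,.268,.26) ->cm [ 3.08 -5.98  0.2 ]
(.512,.268,.207) ->cm [ 3.07 -5.98  5.5 ]
```

Call:
send_rows([
  {"linear": [3.1, -6.0, 0.2], "delta_rot": [0, 0, 0], "grip": 0},
  {"linear": [3.1, -6.0, 0.2], "delta_rot": [0, 0, 0], "grip": 0},
  {"linear": [3.1, -6.0, 0.2], "delta_rot": [0, 0, 0], "grip": 0},
  {"linear": [3.1, -6.0, 3], "delta_rot": [0, 0, 0], "grip": 0},
  {"linear": [3.1, -6.0, 5.4], "delta_rot": [0, 0, 0], "grip": 0},
  {"linear": [3.1, -6.0, 5.4], "delta_rot": [0, 0, 0], "grip": 0},
])

```text
clock: 3.1
tool_pos: [0.5109, 0.2647, 0.2051]
eef_rot: [0.001, 0.974, 0.228, -0.002]
ft_force: [-0.3, -0.3, -0.5]
width: 0.005
```

```bash
python3 to.py "(.512,.268,.207)"; python3 -c "
from h import *
im,d=snapshot('side'); cv2.imwrite('pics/push.png',cv2.resize(im[130:300,200:400,::-1],(700,595),interpolation=cv2.INTER_CUBIC))"
```

```text
t 3.1 p [0.5109 0.2647 0.2051] yaw 26.3 zax [-0.005 -0.002 -1.   ] F [-0.35 -0.29 -0.51] w 0.005 q6 [ 0.44  0.23  2.   -0.    0.91  1.55]
(.512,.268,.207) ->cm [ 0.24 -0.24 -0.19]
```

View pics/push.png

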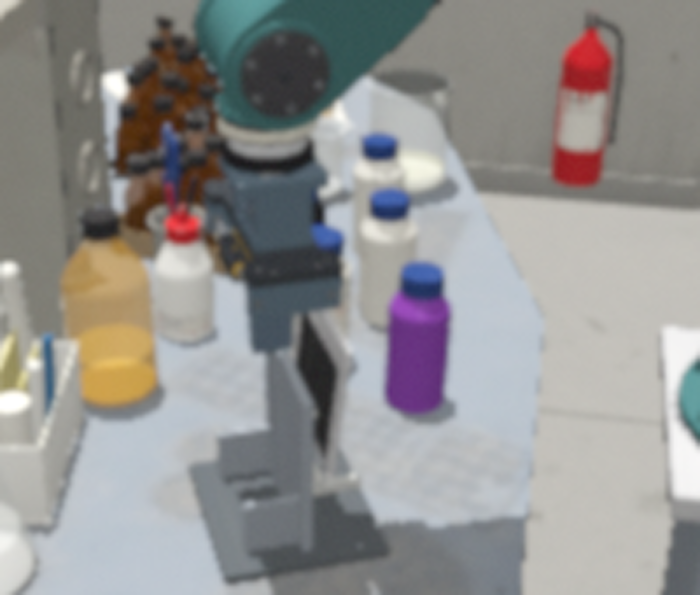

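The closed fingertip, at (268,330), is behind the ledge and above the upright. Pushing forward now, a little higher.

Call:
send_rows([
  {"linear": [-1.5, 0, -0.1], "delta_rot": [0, 0, 0], "grip": 0},
  {"linear": [-3, 0, -0.1], "delta_rot": [0, 0, 0], "grip": 0},
  {"linear": [-4, 0, -0.1], "delta_rot": [0, 0, 0], "grip": 0},
  {"linear": [-5, 0, -0.1], "delta_rot": [0, 0, 0], "grip": 0},
  {"linear": [-6, 0, -0.1], "delta_rot": [0, 0, 0], "grip": 0},
  {"linear": [-7, 0, -0.1], "delta_rot": [0, 0, 0], "grip": 0},
  {"linear": [-8, 0, -0.1], "delta_rot": [0, 0, 0], "grip": 0},
  {"linear": [-9, 0, -0.1], "delta_rot": [0, 0, 0], "grip": 0},
  {"linear": [-10, 0, -0.1], "delta_rot": [0, 0, 0], "grip": 0},
  {"linear": [-10, 0, -0.1], "delta_rot": [0, 0, 0], "grip": 0},
])

```text
clock: 4.15
tool_pos: [0.4215, 0.2225, 0.2088]
eef_rot: [0.0, 0.974, 0.229, -0.0]
ft_force: [-0.3, -0.1, -0.3]
width: 0.004
```

```bash
python3 to.py "(.5162,-.0155,.25)" "(.5162,-.0155,.146)"
```

```text
t 4.15 p [0.4215 0.2225 0.2088] yaw 26.42 zax [-0. -0. -1.] F [-0.34 -0.07 -0.33] w 0.004 q6 [ 0.44  0.06  2.19 -0.    0.88  1.55]
(.5162,-.0155,.25) ->cm [-2.11 25.53 -4.11]
(.5162,-.0155,.146) ->cm [-2.11 25.53  6.29]
```

Call:
send_rows([
  {"linear": [0, 0, -4.1], "delta_rot": [0, 0, 0], "grip": 0},
  {"linear": [-2.1, 25.5, -4.1], "delta_rot": [0, 0, 0], "grip": 9.1},
  {"linear": [-2.1, 25.5, -4.1], "delta_rot": [0, 0, 0], "grip": 9.1},
  {"linear": [-2.1, 25.5, -4.1], "delta_rot": [0, 0, 0], "grip": 9.1},
  {"linear": [-2.1, 25.5, -4.1], "delta_rot": [0, 0, 0], "grip": 9.1},
  {"linear": [-2.1, 25.5, -4.1], "delta_rot": [0, 0, 0], "grip": 9.1},
  {"linear": [-2.1, 25.5, -4.1], "delta_rot": [0, 0, 0], "grip": 9.1},
  {"linear": [-2.1, 25.5, -4.1], "delta_rot": [0, 0, 0], "grip": 9.1},
  {"linear": [-2.1, 25.5, -4.1], "delta_rot": [0, 0, 0], "grip": 9.1},
  {"linear": [-2.1, 25.5, -4.1], "delta_rot": [0, 0, 0], "grip": 9.1},
  {"linear": [-2.1, 25.5, -4.1], "delta_rot": [0, 0, 0], "grip": 9.1},
  {"linear": [-2.1, 25.5, -4.1], "delta_rot": [0, 0, 0], "grip": 9.1},
])

```text
clock: 5.35
tool_pos: [0.5171, -0.0139, 0.25]
eef_rot: [0.0, 0.973, 0.229, 0.0]
ft_force: [-1.0, 0.2, -0.6]
width: 0.937
```

```bash
python3 - <<'E'
from h import *
im,d,W=cloud("side"); np.savez("side2",im=im,W=W)
wi,d,Ww=cloud("wrist"); np.savez("wrist",im=wi,W=Ww)
a=cv2.resize(im[130:300,200:400,::-1],(494,420)); cv2.imwrite("pics/chk.png",np.hstack([a,wi[:,::2][:,:,::-1]]))
E
python3 to.py "(.5162,-.0155,.25)" "(.5162,-.0155,.146)"
```

```text
t 5.45 p [ 0.5172 -0.0142  0.25  ] yaw 26.46 zax [ 0.  0. -1.] F [-0.55 -0.59 -0.63] w 0.991 q6 [-0.07  0.07  2.09  0.    0.97  1.04]
(.5162,-.0155,.25) ->cm [-0.14  0.07  0.  ]
(.5162,-.0155,.146) ->cm [-0.15  0.07 10.4 ]
```

View pics/chk.png

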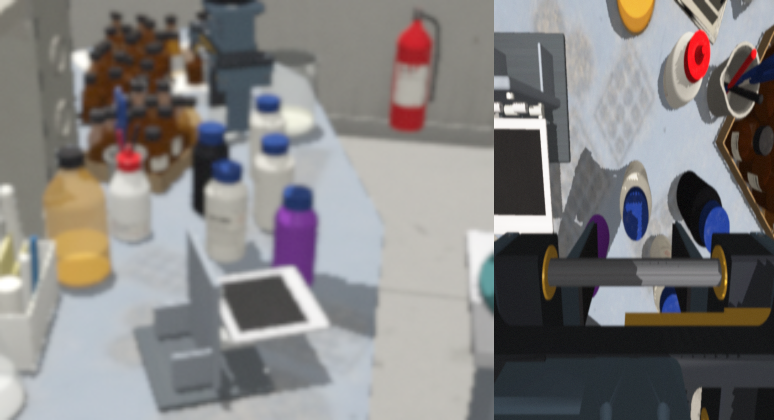

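The side view shows the ledge down with its black mat at (265,300), and the gripper above bottle A. In the wrist view, A's cap is at (636,212), with the stand at left. Next I'll measure the ledge and the caps.

```bash
python3 - <<'E'
from h import *
from scipy.optimize import least_squares
for f in("side2","wrist"):
    z=np.load(f+".npz"); W=z["W"]; im=z["im"]; ok=np.isfinite(W[...,2])
    p=W[ok&(W[...,0]>.3)&(W[...,0]<.52)&(W[...,1]>.1)&(W[...,1]<.33)&(W[...,2]>.065)&(W[...,2]<.095)]
    dark=W[ok&(im.max(2)<70)&(W[...,0]>.3)&(W[...,0]<.52)&(W[...,1]>.1)&(W[...,1]<.33)&(W[...,2]>.065)&(W[...,2]<.095)]
    n=np.array([.896,.445]);v=np.array([-.445,.896]);h=np.array([.47,.247])
    for lab,q in(("plate",p),("mat",dark)):
        if len(q)<20: print(f,lab,len(q)); continue
        a=(q[:,:2]-h)@n; b=(q[:,:2]-h)@v
        cf=np.linalg.lstsq(np.c_[a,b,np.ones(len(a))],q[:,2],rcond=None)[0]
        print(f,lab,len(q),"n range",np.percentile(a,[1,99]).round(4),"v range",np.percentile(b,[1,99]).round(4),"z",np.median(q[:,2]).round(4),"slope",cf.round(3), "rect",cv2.minAreaRect((q[:,:2]*1000).astype(np.float32)))
z=np.load("wrist.npz"); W=z["W"];im=z["im"];hsv=cv2.cvtColor(im,cv2.COLOR_RGB2HSV)
m=(hsv[...,0]>105)&(hsv[...,0]<128)&(hsv[...,1]>120)&(W[...,2]>.147)&(W[...,2]<.156)
k,l,st,ce=cv2.connectedComponentsWithStats(m.astype(np.uint8))
for i in range(1,k):
    if st[i,4]>30:
        q=W[l==i]; (c,r)=cv2.minEnclosingCircle((q[:,:2]*1000).astype(np.float32)); print("cap top",np.round(c,1),round(r,1),np.median(q[:,2]).round(4))
E
```

```text
side2 plate 1118 n range [-0.1135  0.035 ] v range [-0.0696  0.0691] z 0.0811 slope [-0.008 -0.009  0.081] rect ((434.68853759765625, 227.6881866455078), (151.20387268066406, 145.31092834472656), 25.534759521484375)
side2 mat 0
wrist plate 14053 n range [-0.1124  0.0239] v range [-0.0751  0.046 ] z 0.0797 slope [0.007 0.006 0.08 ] rect ((434.14788818359375, 216.58428955078125), (139.83595275878906, 130.6782684326172), 25.954431533813477)
wrist mat 8138 n range [-0.0913  0.0239] v range [-0.0605  0.0429] z 0.0798 slope [ 0.003 -0.003  0.08 ] rect ((442.691162109375, 225.53927612304688), (118.85478210449219, 111.19683837890625), 24.756019592285156)
cap top [ 707.7 -137.3] 4.6 0.1519
cap top [517.6 -17.2] 21.9 0.1489
cap top [ 568.1 -147.7] 22.1 0.1489
cap top [ 466.6 -116.5] 17.3 0.1485
```

The ledge is level at z = 0.080, and its middle is at about (.418,.222). Gripping A's cap now.

Call:
send_rows([
  {"linear": [-0.1, 0.2, 4], "delta_rot": [0, 0, 0], "grip": 9.1},
  {"linear": [-0.1, 0.2, 7], "delta_rot": [0, 0, 0], "grip": 9.1},
  {"linear": [-0.1, 0.2, 9], "delta_rot": [0, 0, 0], "grip": 9.1},
  {"linear": [-0.1, 0.2, 10.4], "delta_rot": [0, 0, 0], "grip": 9.1},
  {"linear": [-0.1, 0.2, 10.4], "delta_rot": [0, 0, 0], "grip": 9.1},
  {"linear": [-0.1, 0.2, 10.4], "delta_rot": [0, 0, 0], "grip": 4},
  {"linear": [-0.1, 0.2, 10.4], "delta_rot": [0, 0, 0], "grip": 4},
  {"linear": [-0.1, 0.2, 10.4], "delta_rot": [0, 0, 0], "grip": 4},
  {"linear": [-0.1, 0.2, 10.4], "delta_rot": [0, 0, 0], "grip": 4},
  {"linear": [-0.1, 0.2, 10.4], "delta_rot": [0, 0, 0], "grip": 4},
  {"linear": [-0.1, 0.2, 10.4], "delta_rot": [0, 0, 0], "grip": 4},
], squeeze=30)

```text
clock: 6.55
tool_pos: [0.5173, -0.0169, 0.1461]
eef_rot: [0.0, 0.974, 0.228, 0.0]
ft_force: [-0.4, 0.5, 1.4]
width: 0.558
```

```bash
python3 to.py
```

```text
t 6.55 p [ 0.5173 -0.0169  0.1461] yaw 26.41 zax [ 0.  0. -1.] F [-0.41  0.51  1.44] w 0.558 q6 [-0.08  0.23  2.14  0.    0.77  1.03]
```

Call:
send_rows([
  {"linear": [0, 0, 0], "delta_rot": [0, 0, 0], "grip": 4},
  {"linear": [0, 0, 0], "delta_rot": [0, 0, 0], "grip": 4},
  {"linear": [0, 0, 0], "delta_rot": [0, 0, 0], "grip": 4},
  {"linear": [0, 0, -1], "delta_rot": [0, 0, 0], "grip": 4},
  {"linear": [0, 0, -2.5], "delta_rot": [0, 0, 0], "grip": 4},
  {"linear": [0, 0, -4], "delta_rot": [0, 0, 0], "grip": 4},
  {"linear": [0, 0, -4], "delta_rot": [0, 0, 0], "grip": 4},
  {"linear": [0, 0, -4], "delta_rot": [0, 0, 0], "grip": 4},
  {"linear": [0, 0, -4], "delta_rot": [0, 0, 0], "grip": 4},
  {"linear": [0, 0, -4], "delta_rot": [0, 0, 0], "grip": 4},
])

```text
clock: 7.55
tool_pos: [0.5168, -0.0169, 0.1853]
eef_rot: [-0.0, 0.974, 0.228, -0.001]
ft_force: [0.1, 0.1, -0.4]
width: 0.557
```

```bash
python3 to.py; python3 -c "
from h import *
im,d,W=cloud('side')
print(observe()['ft_force'])
q=W[(abs(W[...,0]-.517)<.03)&(abs(W[...,1]+.0165)<.035)&(W[...,2]>.03)&(W[...,2]<.2)&(im.min(2)>90)]
print(len(q),np.percentile(q[:,2],[0,2,5,50,95]))"
```

```text
t 7.55 p [ 0.5168 -0.0169  0.1853] yaw 26.41 zax [-0.001  0.    -1.   ] F [ 0.09  0.15 -0.35] w 0.557 q6 [-0.08  0.17  2.13 -0.    0.85  1.03]
[-0.80398609  0.79532791 -1.9934207 ]
454 [0.04177241 0.04354657 0.04710816 0.10830291 0.15978256]
```

A is empty: the foot is clear of the bench at z ≈ 0.04, and Fz is only -0.4 to -2 N. Setting it back.

Call:
send_rows([
  {"linear": [0, 0, 2], "delta_rot": [0, 0, 0], "grip": 4},
  {"linear": [0, 0, 3], "delta_rot": [0, 0, 0], "grip": 4},
  {"linear": [0, 0, 3.6], "delta_rot": [0, 0, 0], "grip": 4},
  {"linear": [0, 0, 3.95], "delta_rot": [0, 0, 0], "grip": 4},
  {"linear": [0, 0, 3.95], "delta_rot": [0, 0, 0], "grip": 4},
  {"linear": [0, 0, 3.95], "delta_rot": [0, 0, 0], "grip": 9.1},
  {"linear": [0, 0, 3.95], "delta_rot": [0, 0, 0], "grip": 9.1},
  {"linear": [0, 0, 3.95], "delta_rot": [0, 0, 0], "grip": 9.1},
  {"linear": [0, 0, 3.95], "delta_rot": [0, 0, 0], "grip": 9.1},
  {"linear": [0, 0, 3.95], "delta_rot": [0, 0, 0], "grip": 9.1},
  {"linear": [0, 0, 3.95], "delta_rot": [0, 0, 0], "grip": 9.1},
])

```text
clock: 8.7
tool_pos: [0.5173, -0.0169, 0.1465]
eef_rot: [0.0, 0.974, 0.228, 0.0]
ft_force: [-0.0, -0.8, -0.2]
width: 0.994
```

```bash
python3 to.py "(.5168,-.0169,.25)" "(.4617,-.1215,.25)"
```

```text
t 8.7 p [ 0.5173 -0.0169  0.1465] yaw 26.41 zax [ 0.  0. -1.] F [-0.02 -0.75 -0.24] w 0.994 q6 [-0.08  0.23  2.14  0.    0.77  1.03]
(.5168,-.0169,.25) ->cm [ -0.04  -0.03 -10.35]
(.4617,-.1215,.25) ->cm [ -9.63   6.89 -10.35]
```

Call:
send_rows([
  {"linear": [0, 0, -5], "delta_rot": [0, 0, 0], "grip": 9.1},
  {"linear": [0, 0, -10.4], "delta_rot": [0, 0, 0], "grip": 9.1},
  {"linear": [-5, 3.5, -10.4], "delta_rot": [0, 0, 0], "grip": 9.1},
  {"linear": [-9.6, 6.9, -10.4], "delta_rot": [0, 0, 0], "grip": 9.1},
  {"linear": [-9.6, 6.9, -10.4], "delta_rot": [0, 0, 0], "grip": 9.1},
  {"linear": [-9.6, 6.9, -10.4], "delta_rot": [0, 0, 0], "grip": 9.1},
  {"linear": [-9.6, 6.9, -10.4], "delta_rot": [0, 0, 0], "grip": 9.1},
])

```text
clock: 9.4
tool_pos: [0.462, -0.1215, 0.2506]
eef_rot: [0.0, 0.974, 0.228, 0.0]
ft_force: [0.0, 0.2, -0.5]
width: 0.997
```

```bash
cat > caps.py <<'E'
from h import *
im,d,W=cloud("wrist");hsv=cv2.cvtColor(im,cv2.COLOR_RGB2HSV)
m=(hsv[...,0]>105)&(hsv[...,0]<128)&(hsv[...,1]>120)&(W[...,2]>.147)&(W[...,2]<.156)
k,l,st,ce=cv2.connectedComponentsWithStats(m.astype(np.uint8))
for i in range(1,k):
    if st[i,4]>100:
        q=W[l==i]; (c,r)=cv2.minEnclosingCircle((q[:,:2]*1000).astype(np.float32)); print("cap top",np.round(c,1),round(r,1),np.median(q[:,2]).round(4))
E
python3 caps.py; python3 to.py "(.4625,-.1225,.146)"
```

```text
cap top [517.1 -18.6] 22.2 0.1489
cap top [ 567.7 -148.6] 22.2 0.1488
cap top [406.4  41.9] 22.4 0.1488
cap top [ 463.1 -122.8] 21.8 0.1489
t 9.45 p [ 0.4622 -0.1211  0.2504] yaw 26.4 zax [ 0.  0. -1.] F [ 0.32  0.07 -0.57] w 0.997 q6 [-0.31  0.    2.17  0.    0.97  0.8 ]
(.4625,-.1225,.146) ->cm [-0.04  0.14 10.44]
```

A is back in place (cap at (.517,-.018)). B is at (.463,-.1225).

Call:
send_rows([
  {"linear": [0, 0.1, 4], "delta_rot": [0, 0, 0], "grip": 9.1},
  {"linear": [0, 0.1, 7], "delta_rot": [0, 0, 0], "grip": 9.1},
  {"linear": [0, 0.1, 9], "delta_rot": [0, 0, 0], "grip": 9.1},
  {"linear": [0, 0.1, 10.4], "delta_rot": [0, 0, 0], "grip": 9.1},
  {"linear": [0, 0.1, 10.4], "delta_rot": [0, 0, 0], "grip": 9.1},
  {"linear": [0, 0.1, 10.4], "delta_rot": [0, 0, 0], "grip": 4},
  {"linear": [0, 0.1, 10.4], "delta_rot": [0, 0, 0], "grip": 4},
  {"linear": [0, 0.1, 10.4], "delta_rot": [0, 0, 0], "grip": 4},
  {"linear": [0, 0.1, 10.4], "delta_rot": [0, 0, 0], "grip": 4},
  {"linear": [0, 0.1, 10.4], "delta_rot": [0, 0, 0], "grip": 4},
  {"linear": [0, 0.1, 10.4], "delta_rot": [0, 0, 0], "grip": 4},
  {"linear": [0, 0.1, 10.4], "delta_rot": [0, 0, 0], "grip": 4},
])

```text
clock: 10.65
tool_pos: [0.4625, -0.1224, 0.1466]
eef_rot: [0.0, 0.974, 0.228, 0.0]
ft_force: [0.3, 0.6, 1.7]
width: 0.555
```

Call:
send_rows([
  {"linear": [0, 0, 0], "delta_rot": [0, 0, 0], "grip": 4},
  {"linear": [0, 0, 0], "delta_rot": [0, 0, 0], "grip": 4},
  {"linear": [0, 0, -1], "delta_rot": [0, 0, 0], "grip": 4},
  {"linear": [0, 0, -2.5], "delta_rot": [0, 0, 0], "grip": 4},
  {"linear": [0, 0, -4], "delta_rot": [0, 0, 0], "grip": 4},
  {"linear": [0, 0, -4], "delta_rot": [0, 0, 0], "grip": 4},
  {"linear": [0, 0, -4], "delta_rot": [0, 0, 0], "grip": 4},
  {"linear": [0, 0, -4], "delta_rot": [0, 0, 0], "grip": 4},
  {"linear": [0, 0, -4], "delta_rot": [0, 0, 0], "grip": 4},
])

```text
clock: 11.55
tool_pos: [0.462, -0.1222, 0.1858]
eef_rot: [-0.0, 0.974, 0.228, -0.001]
ft_force: [-0.3, -0.1, -1.0]
width: 0.556
```

```bash
python3 to.py; python3 -c "
from h import *
im,d,W=cloud('side')
print(observe()['ft_force'])
q=W[(abs(W[...,0]-.463)<.03)&(abs(W[...,1]+.1225)<.035)&(W[...,2]>.03)&(W[...,2]<.2)&(im.min(2)>90)]
print(len(q),np.percentile(q[:,2],[0,2,5,50,95]))"
```

```text
t 11.55 p [ 0.462  -0.1222  0.1858] yaw 26.41 zax [-0.001  0.    -1.   ] F [-0.26 -0.08 -0.97] w 0.556 q6 [-0.31  0.11  2.2   0.    0.84  0.8 ]
[ 0.46413543 -0.67495589 -0.95981894]
400 [0.04025144 0.04347728 0.04999532 0.11278549 0.16602964]
```

B is empty too: lifted, and Fz is only -1.0 N. Setting it back, then on to C.

Call:
send_rows([
  {"linear": [0, 0, 2], "delta_rot": [0, 0, 0], "grip": 4},
  {"linear": [0, 0, 3], "delta_rot": [0, 0, 0], "grip": 4},
  {"linear": [0, 0, 3.6], "delta_rot": [0, 0, 0], "grip": 4},
  {"linear": [0, 0, 3.95], "delta_rot": [0, 0, 0], "grip": 4},
  {"linear": [0, 0, 3.95], "delta_rot": [0, 0, 0], "grip": 4},
  {"linear": [0, 0, 3.95], "delta_rot": [0, 0, 0], "grip": 9.1},
  {"linear": [0, 0, 3.95], "delta_rot": [0, 0, 0], "grip": 9.1},
  {"linear": [0, 0, 3.95], "delta_rot": [0, 0, 0], "grip": 9.1},
  {"linear": [0, 0, 3.95], "delta_rot": [0, 0, 0], "grip": 9.1},
  {"linear": [0, 0, 3.95], "delta_rot": [0, 0, 0], "grip": 9.1},
  {"linear": [0, 0, 3.95], "delta_rot": [0, 0, 0], "grip": 9.1},
])

```text
clock: 12.7
tool_pos: [0.4624, -0.1223, 0.147]
eef_rot: [0.0, 0.974, 0.228, -0.0]
ft_force: [-0.5, -0.0, 0.1]
width: 0.995
```

```bash
python3 to.py "(.496,-.279,.25)"
```

```text
t 12.7 p [ 0.4624 -0.1223  0.147 ] yaw 26.41 zax [-0. -0. -1.] F [-0.47 -0.01  0.1 ] w 0.995 q6 [-0.31  0.18  2.22 -0.    0.75  0.8 ]
(.496,-.279,.25) ->cm [ -3.96  15.53 -10.3 ]
```

Call:
send_rows([
  {"linear": [0, 0, -5], "delta_rot": [0, 0, 0], "grip": 9.1},
  {"linear": [0, 0, -10.3], "delta_rot": [0, 0, 0], "grip": 9.1},
  {"linear": [-1, 5, -10.3], "delta_rot": [0, 0, 0], "grip": 9.1},
  {"linear": [-4, 15.5, -10.3], "delta_rot": [0, 0, 0], "grip": 9.1},
  {"linear": [-4, 15.5, -10.3], "delta_rot": [0, 0, 0], "grip": 9.1},
  {"linear": [-4, 15.5, -10.3], "delta_rot": [0, 0, 0], "grip": 9.1},
  {"linear": [-4, 15.5, -10.3], "delta_rot": [0, 0, 0], "grip": 9.1},
  {"linear": [-4, 15.5, -10.3], "delta_rot": [0, 0, 0], "grip": 9.1},
  {"linear": [-4, 15.5, -10.3], "delta_rot": [0, 0, 0], "grip": 9.1},
])

```text
clock: 13.6
tool_pos: [0.4953, -0.2776, 0.2498]
eef_rot: [-0.0, 0.973, 0.229, -0.0]
ft_force: [-0.2, 1.0, 0.0]
width: 0.999
```

```bash
python3 caps.py; python3 to.py "(.496,-.279,.146)"
```

```text
cap top [520.5 -32.7] 17.0 0.1487
cap top [ 567.8 -149.5] 22.2 0.1488
cap top [ 462.8 -123.3] 22.5 0.1488
cap top [ 497. -281.] 21.9 0.1489
t 13.65 p [ 0.4954 -0.2776  0.2499] yaw 26.48 zax [-0.  0. -1.] F [0.01 0.4  0.87] w 0.998 q6 [-0.55  0.16  2.    0.    0.99  0.56]
(.496,-.279,.146) ->cm [-0.    0.15 10.39]
```

Call:
send_rows([
  {"linear": [0, 0.2, 4], "delta_rot": [0, 0, 0], "grip": 9.1},
  {"linear": [0, 0.2, 7], "delta_rot": [0, 0, 0], "grip": 9.1},
  {"linear": [0, 0.2, 9], "delta_rot": [0, 0, 0], "grip": 9.1},
  {"linear": [0, 0.2, 10.4], "delta_rot": [0, 0, 0], "grip": 9.1},
  {"linear": [0, 0.2, 10.4], "delta_rot": [0, 0, 0], "grip": 9.1},
  {"linear": [0, 0.2, 10.4], "delta_rot": [0, 0, 0], "grip": 4},
  {"linear": [0, 0.2, 10.4], "delta_rot": [0, 0, 0], "grip": 4},
  {"linear": [0, 0.2, 10.4], "delta_rot": [0, 0, 0], "grip": 4},
  {"linear": [0, 0.2, 10.4], "delta_rot": [0, 0, 0], "grip": 4},
  {"linear": [0, 0.2, 10.4], "delta_rot": [0, 0, 0], "grip": 4},
  {"linear": [0, 0.2, 10.4], "delta_rot": [0, 0, 0], "grip": 4},
  {"linear": [0, 0.2, 10.4], "delta_rot": [0, 0, 0], "grip": 4},
], squeeze=40)

```text
clock: 14.85
tool_pos: [0.4963, -0.2804, 0.1462]
eef_rot: [-0.0, 0.974, 0.228, -0.0]
ft_force: [-2.9, 4.0, 7.3]
width: 0.56
```

Call:
send_rows([
  {"linear": [0, 0, 0], "delta_rot": [0, 0, 0], "grip": 4},
  {"linear": [0, 0, 0], "delta_rot": [0, 0, 0], "grip": 4},
  {"linear": [0, 0, -1], "delta_rot": [0, 0, 0], "grip": 4},
  {"linear": [0, 0, -2.5], "delta_rot": [0, 0, 0], "grip": 4},
  {"linear": [0, 0, -4], "delta_rot": [0, 0, 0], "grip": 4},
  {"linear": [0, 0, -4], "delta_rot": [0, 0, 0], "grip": 4},
  {"linear": [0, 0, -4], "delta_rot": [0, 0, 0], "grip": 4},
  {"linear": [0, 0, -4], "delta_rot": [0, 0, 0], "grip": 4},
  {"linear": [0, 0, -4], "delta_rot": [0, 0, 0], "grip": 4},
])

```text
clock: 15.75
tool_pos: [0.4961, -0.2805, 0.1854]
eef_rot: [-0.0, 0.974, 0.228, -0.0]
ft_force: [-0.3, 0.7, -5.5]
width: 0.556
```

```bash
python3 to.py "(.50,-.27,.36)" "(.52,-.10,.36)" "(.52,.16,.36)" "(.418,.2215,.30)"; python3 -c "
from h import *
im,d,W=cloud('scene')
print(observe()['ft_force'])
q=W[(abs(W[...,0]-.4965)<.032)&(abs(W[...,1]+.28)<.035)&(W[...,2]>.02)&(W[...,2]<.2)&(im.min(2)>90)]
print(len(q),np.percentile(q[:,2],[0,2,5,50,95]))"
```

```text
t 15.75 p [ 0.4961 -0.2805  0.1854] yaw 26.41 zax [-0.001  0.    -1.   ] F [-0.3   0.67 -5.48] w 0.556 q6 [-0.56  0.25  2.03 -0.    0.87  0.55]
(.50,-.27,.36) ->cm [  0.81  -0.79 -17.46]
(.52,-.10,.36) ->cm [ 10.16 -15.12 -17.45]
(.52,.16,.36) ->cm [ 21.73 -38.41 -17.44]
(.418,.2215,.30) ->cm [ 15.33 -48.45 -11.43]
[-0.17842307  0.56270502 -5.62066514]
481 [0.0370972  0.04190743 0.04556235 0.11249522 0.16263482]
```

C is the full one (Fz ≈ -5.5 N). Raising it well above everything and carrying it to the ledge.

Call:
send_rows([
  {"linear": [0, 0, -2], "delta_rot": [0, 0, 0], "grip": 4},
  {"linear": [0, 0, -5.5], "delta_rot": [0, 0, 0], "grip": 4},
  {"linear": [0, 0, -9], "delta_rot": [0, 0, 0], "grip": 4},
  {"linear": [0, 0, -12.5], "delta_rot": [0, 0, 0], "grip": 4},
  {"linear": [0, 0, -16], "delta_rot": [0, 0, 0], "grip": 4},
  {"linear": [1, -1, -17.5], "delta_rot": [0, 0, 0], "grip": 4},
  {"linear": [3, -4, -17.5], "delta_rot": [0, 0, 0], "grip": 4},
  {"linear": [5, -7.5, -17.5], "delta_rot": [0, 0, 0], "grip": 4},
  {"linear": [7.5, -11, -17.5], "delta_rot": [0, 0, 0], "grip": 4},
  {"linear": [10, -15, -17.5], "delta_rot": [0, 0, 0], "grip": 4},
  {"linear": [12, -18.5, -17.5], "delta_rot": [0, 0, 0], "grip": 4},
  {"linear": [13.5, -22, -17.5], "delta_rot": [0, 0, 0], "grip": 4},
])

```text
clock: 17.0
tool_pos: [0.519, -0.0211, 0.3598]
eef_rot: [-0.0, 0.973, 0.229, -0.001]
ft_force: [1.4, -0.3, -5.0]
width: 0.559
```

```bash
python3 to.py "(.52,.12,.36)" "(.418,.2215,.36)" "(.418,.2215,.25)"
```

```text
t 17.0 p [ 0.519  -0.0211  0.3598] yaw 26.44 zax [-0.001  0.    -1.   ] F [ 1.4  -0.34 -5.  ] w 0.559 q6 [-0.09 -0.05  2.    0.    1.19  1.02]
(.52,.12,.36) ->cm [  6.37 -12.59  -0.02]
(.418,.2215,.36) ->cm [  1.76 -26.22   0.  ]
(.418,.2215,.25) ->cm [  1.77 -26.21  11.  ]
```

Call:
send_rows([
  {"linear": [1, -3.5, 0], "delta_rot": [0, 0, 0], "grip": 4},
  {"linear": [1.5, -7, 0], "delta_rot": [0, 0, 0], "grip": 4},
  {"linear": [2, -10.5, 0], "delta_rot": [0, 0, 0], "grip": 4},
  {"linear": [2, -14, 0], "delta_rot": [0, 0, 0], "grip": 4},
  {"linear": [2, -17.5, 0], "delta_rot": [0, 0, 0], "grip": 4},
  {"linear": [1.8, -21, 0], "delta_rot": [0, 0, 0], "grip": 4},
  {"linear": [1.8, -24, 0], "delta_rot": [0, 0, 0], "grip": 4},
  {"linear": [1.8, -26, 0], "delta_rot": [0, 0, 0], "grip": 4},
  {"linear": [1.8, -26.2, 3], "delta_rot": [0, 0, 0], "grip": 4},
  {"linear": [1.8, -26.2, 6], "delta_rot": [0, 0, 0], "grip": 4},
  {"linear": [1.8, -26.2, 9], "delta_rot": [0, 0, 0], "grip": 4},
  {"linear": [1.8, -26.2, 10], "delta_rot": [0, 0, 0], "grip": 4},
])

```text
clock: 18.2
tool_pos: [0.4169, 0.2187, 0.2574]
eef_rot: [0.0, 0.974, 0.229, -0.003]
ft_force: [-0.9, -1.0, -5.1]
width: 0.559
```

Call:
send_rows([
  {"linear": [0, 0, 0], "delta_rot": [0, 0, 0], "grip": 4},
  {"linear": [0, 0, 0], "delta_rot": [0, 0, 0], "grip": 4},
  {"linear": [0, 0, 0], "delta_rot": [0, 0, 0], "grip": 4},
])

```text
clock: 18.5
tool_pos: [0.4198, 0.2194, 0.2623]
eef_rot: [-0.0, 0.974, 0.228, 0.001]
ft_force: [1.0, -0.5, -5.0]
width: 0.556
```

```bash
python3 to.py "(.418,.2215,.228)"; python3 - <<'E'
from h import *
im,d,W=cloud("side")
cv2.imwrite("pics/place.png",cv2.resize(im[100:310,180:420,::-1],(720,630)[:2])[:600])
n=np.array([.9,.436]);v=np.array([-.436,.9]);h=np.array([.418,.2215])
q=W.reshape(-1,3);g=im.reshape(-1,3)
a=(q[:,:2]-h)@n;b=(q[:,:2]-h)@v
s=(abs(a)<.045)&(abs(b)<.045)&(q[:,2]>.088)&(q[:,2]<.24)&(g.min(1)>90)
from scipy.optimize import least_squares
for lo,hi in((.09,.13),(.13,.17),(.17,.2)):
    p=q[s&(q[:,2]>lo)&(q[:,2]<hi)]
    print(lo,len(p),least_squares(lambda c:np.hypot(*(p[:,:2]-c).T)-.032,h,loss="soft_l1",f_scale=.003).x.round(4), p[:,2].min())
E
```

```text
t 18.5 p [0.4198 0.2194 0.2623] yaw 26.41 zax [ 0.002  0.001 -1.   ] F [ 0.96 -0.49 -5.  ] w 0.556 q6 [ 0.43 -0.02  2.17  0.    0.99  1.54]
(.418,.2215,.228) ->cm [-0.07 -0.27  3.43]
0.09 65 [0.4162 0.2209] 0.11626823368664259
0.13 228 [0.4166 0.2208] 0.13024340566580103
0.17 183 [0.4175 0.2203] 0.170126585886871
```

View pics/place.png

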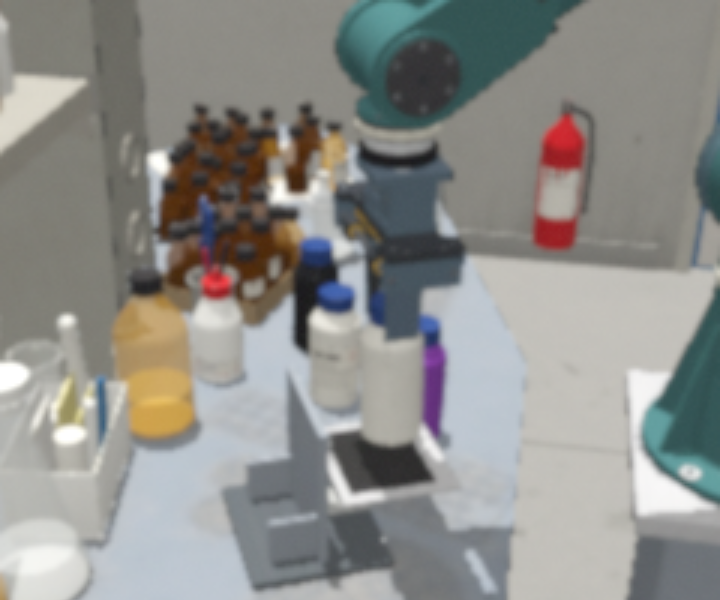

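The bottle is upright and centred over the mat at (385,450), with its foot at z = 0.116. Lowering now, the last part slowly.

Call:
send_rows([
  {"linear": [-0.1, -0.2, 1], "delta_rot": [0, 0, 0], "grip": 4},
  {"linear": [-0.1, -0.2, 2], "delta_rot": [0, 0, 0], "grip": 4},
  {"linear": [-0.1, -0.2, 2.7], "delta_rot": [0, 0, 0], "grip": 4},
  {"linear": [-0.1, -0.2, 3], "delta_rot": [0, 0, 0], "grip": 4},
  {"linear": [-0.1, -0.2, 3.1], "delta_rot": [0, 0, 0], "grip": 4},
  {"linear": [-0.1, -0.2, 3.2], "delta_rot": [0, 0, 0], "grip": 4},
  {"linear": [-0.1, -0.2, 3.3], "delta_rot": [0, 0, 0], "grip": 4},
  {"linear": [-0.1, -0.2, 3.35], "delta_rot": [0, 0, 0], "grip": 4},
  {"linear": [-0.1, -0.2, 3.4], "delta_rot": [0, 0, 0], "grip": 4},
  {"linear": [-0.1, -0.2, 3.4], "delta_rot": [0, 0, 0], "grip": 4},
  {"linear": [-0.1, -0.2, 3.4], "delta_rot": [0, 0, 0], "grip": 4},
])

```text
clock: 19.65
tool_pos: [0.4173, 0.2204, 0.227]
eef_rot: [-0.0, 0.974, 0.228, 0.0]
ft_force: [-0.4, 0.6, -6.0]
width: 0.558
```

```bash
python3 to.py
```

```text
t 19.65 p [0.4173 0.2204 0.227 ] yaw 26.41 zax [ 0.  0. -1.] F [-0.43  0.65 -5.99] w 0.558 q6 [0.44 0.03 2.19 0.   0.92 1.55]
```

Still hanging (-6 N), so I'll go down about another 1 mm in 0.2 mm steps.

Call:
send_rows([
  {"linear": [0, 0, 0.02], "delta_rot": [0, 0, 0], "grip": 4},
  {"linear": [0, 0, 0.04], "delta_rot": [0, 0, 0], "grip": 4},
  {"linear": [0, 0, 0.06], "delta_rot": [0, 0, 0], "grip": 4},
  {"linear": [0, 0, 0.08], "delta_rot": [0, 0, 0], "grip": 4},
  {"linear": [0, 0, 0.08], "delta_rot": [0, 0, 0], "grip": 4},
  {"linear": [0, 0, 0.08], "delta_rot": [0, 0, 0], "grip": 4},
])

```text
clock: 20.25
tool_pos: [0.4174, 0.2204, 0.2263]
eef_rot: [-0.0, 0.974, 0.228, 0.0]
ft_force: [-0.8, 0.6, -1.6]
width: 0.557
```

```bash
python3 to.py
```

```text
t 20.25 p [0.4174 0.2204 0.2263] yaw 26.41 zax [ 0.  0. -1.] F [-0.79  0.6  -1.61] w 0.557 q6 [0.44 0.03 2.19 0.   0.92 1.55]
```

Contact: the ledge now carries about 4 N. Releasing and rising.

Call:
send_rows([
  {"linear": [0, 0, 0.02], "delta_rot": [0, 0, 0], "grip": 4},
  {"linear": [0, 0, 0.02], "delta_rot": [0, 0, 0], "grip": 6},
  {"linear": [0, 0, 0.02], "delta_rot": [0, 0, 0], "grip": 9.1},
  {"linear": [0, 0, 0.02], "delta_rot": [0, 0, 0], "grip": 9.1},
  {"linear": [0, 0, 0.02], "delta_rot": [0, 0, 0], "grip": 9.1},
  {"linear": [0, 0, 0.02], "delta_rot": [0, 0, 0], "grip": 9.1},
  {"linear": [0, 0, 0.02], "delta_rot": [0, 0, 0], "grip": 9.1},
  {"linear": [0, 0, -2], "delta_rot": [0, 0, 0], "grip": 9.1},
  {"linear": [0, 0, -6], "delta_rot": [0, 0, 0], "grip": 9.1},
  {"linear": [0, 0, -10], "delta_rot": [0, 0, 0], "grip": 9.1},
  {"linear": [0, 0, -10], "delta_rot": [0, 0, 0], "grip": 9.1},
  {"linear": [0, 0, -10], "delta_rot": [0, 0, 0], "grip": 9.1},
])

```text
clock: 21.45
tool_pos: [0.4175, 0.2205, 0.3267]
eef_rot: [-0.0, 0.974, 0.228, 0.001]
ft_force: [-0.3, -0.4, -1.1]
width: 0.995
```

Call:
send_rows([
  {"linear": [0, 0, -2], "delta_rot": [0, 0, 0], "grip": 9.1},
  {"linear": [0, 0, -2], "delta_rot": [0, 0, 0], "grip": 9.1},
  {"linear": [0, 0, -2], "delta_rot": [0, 0, 0], "grip": 9.1},
  {"linear": [0, 0, -2], "delta_rot": [0, 0, 0], "grip": 9.1},
])

```text
clock: 21.85
tool_pos: [0.4169, 0.2202, 0.3447]
eef_rot: [0.0, 0.974, 0.228, -0.001]
ft_force: [0.0, -0.4, -0.1]
width: 0.994
```

```bash
python3 to.py; python3 - <<'E'
from h import *
from scipy.optimize import least_squares
L=[]
for n in("side","scene","wrist"):
    im,d,W=cloud(n); L.append(W[np.isfinite(W[...,2])])
    if n=="side": cv2.imwrite("pics/end.png",cv2.resize(im[100:310,180:420,::-1],(680,595)))
A=np.vstack(L)
for n,x,y,z0 in(("A",.517,-.017,0),("B",.4625,-.1225,0),("C",.4177,.2215,.08)):
    r=np.hypot(A[:,0]-x,A[:,1]-y)
    for lo,hi,R in((.02,.06,.032),(.06,.1,.032),(.13,.146,.0225)):
        p=A[(r<R+.012)&(A[:,2]>lo+z0)&(A[:,2]<hi+z0)]
        print(n,lo,len(p),least_squares(lambda c:np.hypot(*(p[:,:2]-c).T)-R,(x,y),loss="soft_l1",f_scale=.003).x.round(4))
    t=A[(r<.02)&(A[:,2]>z0+.13)&(A[:,2]<z0+.17)]; print(" top z",np.percentile(t[:,2],[50,95]).round(4) if len(t) else None)
E
```

```text
t 21.85 p [0.4169 0.2202 0.3447] yaw 26.41 zax [-0.002 -0.001 -1.   ] F [ 0.01 -0.37 -0.12] w 0.994 q6 [ 0.44 -0.12  2.1  -0.    1.17  1.55]
A 0.02 822 [ 0.5195 -0.0168]
A 0.06 1056 [ 0.5187 -0.0173]
A 0.13 432 [ 0.5175 -0.018 ]
 top z [0.1489 0.1504]
B 0.02 321 [ 0.4617 -0.1249]
B 0.06 286 [ 0.4615 -0.1232]
B 0.13 81 [ 0.4618 -0.121 ]
 top z [0.1497 0.1518]
C 0.02 342 [0.4136 0.2214]
C 0.06 377 [0.4145 0.2204]
C 0.13 237 [0.4158 0.2191]
 top z [0.2288 0.2302]
```

View pics/end.png

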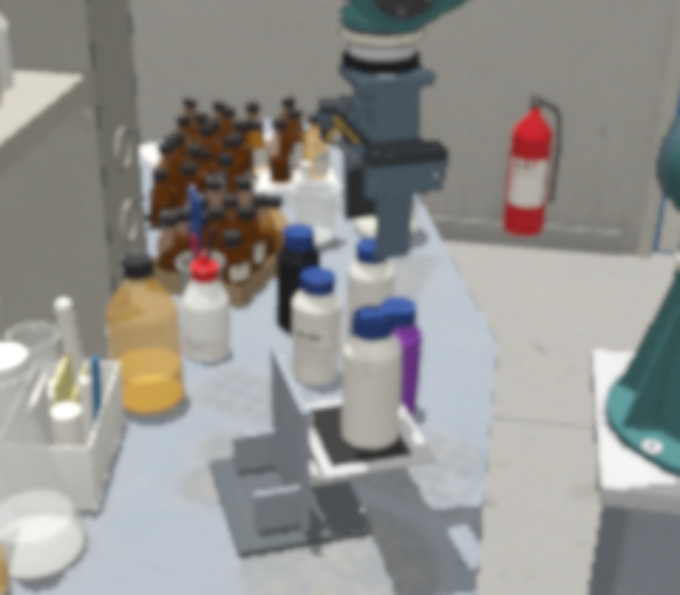

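The end picture shows the bottle upright on the mat at (370,390), the gripper well clear, and everything else in place. C is about 4 mm from the middle, with its top at z = 0.230. Handing in.

```bash
python3 -c "
from station import hand_in; print(hand_in())"
```

```text
the job is handed in; nothing more can be done
None
```

I finished the job and handed it in at about 22 s on the clock, well under the 72 s limit. The hand-in reports no verdict, so the results below are my own checks.

- **Ledge:** I pushed it over from behind with the closed fingertips. The depth cameras then showed it level at z ≈ 0.080.
- **Which bottle is full:** I lifted each one about 4 cm by the cap. A pulled about 0.4–2 N and B about 1 N, so both are empty. C pulled about 5.5 N, so it is the full one.
- **Empty bottles:** A and B are back within a few millimetres of where they started, and both stand upright.
- **Full bottle:** C was lowered in sub-millimetre steps until the ledge carried it, then released. It stands upright, its axis about 4 mm from my estimate of the ledge's middle, with its top at z ≈ 0.230.
- **Gripper and bystanders:** At hand-in the gripper was open and well clear, with the wrist force near zero. The bystanders in the last picture looked unmoved; I did not measure them.

**Disagreements:**
- The gripper read about 51 mm on the 45 mm caps, though it held firmly.
- While it closed on C, before the lift, the wrist briefly showed about 7 N upward. The lift itself was normal.

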